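# Back off a knurled stop ring and feed the stone tile

## Task

With a fingertip on its knurled rim, roll the black locking ring anticlockwise (seen from above) until its red-marked lobe comes round to the red arrow on the bridge for the second time, which is two full turns from tight and lifts the stop pin clear; stop there with the red mark at the arrow. Then push the dark stone tile with a fingertip along its channel, under the bridge, until it rests against the stop at the far end. Only touch and push, gently: grip and lift nothing, keep the tile flat in its channel, and leave the other things where they are.

Things in the scene. Friction and masses are not known exactly. Their poses are not given: they have to be found in the camera images.
- jig: Feed jig fixed to the worktop; place and yaw differ each time. Aluminium base, x -70..70, y -55..150 mm, 10 mm thick (its top is the channel floor). Origin on the underside, below the locking ring's axis; z up. Two steel rails along y, inner faces at x = -52 and +52 mm, tops at z = 24 mm. The tile is fed toward the jig's -y.
- bridge_top (a point): Centre of the top of the grey bridge across the channel, on the ring's axis. The bridge spans the jig's x (140 mm), is 34 mm wide in y; top at z = 40 mm, underside at z = 30 mm. It carries the locking ring.
- ring (a joint): Turn of the black five-lobed knurled locking ring about its vertical axis, rad. 0 = tight (hard stop), red lobe at the arrow. Grows anticlockwise seen from above, past 2 pi (to 18.8 at most); two full turns = 12.57. It starts already eased by 0.1 to 1.2. Friction 0.09 N m (2 to 3 N at a lobe); it stays where it is left. Each turn raises ring and stop pin by 6 mm.
- ring_center (a point): Centre of the ring, on its axis at half height (z = 52 mm when tight; rises). Ring 16 mm high: hub radius 30 mm, five lobes 72 degrees apart, 14 mm wide with round knurled ends reaching to radius 48 mm, open gaps between them for a fingertip; brass button 3 mm high on top. Underside at z = 44 mm when tight, 56 mm after two turns.
- pin_tip (a point): Lower end of the 10 mm thick stop pin under the ring, on its axis: z = 12 mm when tight, in the tile's way; z = 24 mm after two turns, clear of the tile (top at z = 19 mm).
- red_lobe (a point): Point on the top of the red-marked lobe, 41 mm from the axis; turns with the ring. The other lobes lie at 72 degree steps from it.
- arrow (a point): Tip of the red arrow painted on the bridge on the jig's -x side (toward the robot), 52 mm from the ring's axis, at z = 41 mm.
- stop_face (a point): Centre of the rubber face of the blue end stop, at jig (0, -22, 15) mm; the stop's top is at z = 28 mm.
- tile: Loose dark mottled stone tile, 100 (jig x) x 105 (jig y) x 9 mm, 0.2 to 0.35 kg, flat in the channel, 2 mm play each side. Origin at the centre of its underside; its edges stand turned +0.19 rad about z from its own axes. Starts with its centre at jig y = +60 to +70 mm; against the stop it is at y = +30.5 mm. Its trailing edge, 52.5 mm from the centre toward +y, is free to push.
- bottle: Bystander: white squeeze bottle, 37 mm wide, 116 mm tall, origin under its centre.
- stone_ring: Bystander: brown turned stone ring, 72 mm wide, 16 mm high, origin under its centre.
- core: Bystander: pale stone core standing upright, 21 mm thick, 105 mm tall.
- tube: Bystander: hardener tube with red cap lying flat, 118 x 69 x 27 mm.
- tin_lid_b: Bystander: tin lid lying flat, 90 mm wide, 9 mm high.

How it is judged:
By the outcome, as a careful person would: the job done as asked, in the order asked, and still so for the second after the job is handed in, with the robot touching nothing.
It also fails if it takes over 61 s, if anything falls off the work surface, if the arm or the gripper's body presses on something with over 40 N, if the wrist force passes 120 N, or if a joint passes its speed limit or range.

## Robot

A 7-joint arm with a two-finger parallel gripper is mounted at the origin on the work surface; the furniture and walls round the work are solid. World frame = base frame: x ahead of the robot, y to its left, z up, the work surface at z = 0. Lengths are in mm, angles in degrees, forces in N, time in s.
With the tool pointing down it reaches from about 400 to 925 mm from the base axis. Payload 5.6 kg.
Tool frame: the origin (TCP) lies at the very end of the fingers, on their centre line; the grasp point (between the pads) lies 19 mm behind it (robot.grip_depth is the distance from the TCP to the grasp point, in mm); z points along the fingers, y is the line along which they close (so a half turn about z gives the same grasp; the last joint's range is limited). The gripper opens to 85 mm and grips with 20 to 120 N. Pads are 22 mm wide; open, the fingers measure 114 mm over their backs; the gripper's body (76 mm by 85 mm) begins 54 mm behind the grasp point. The pads swing forward as they close: fully open they stand 13 mm farther back than shut.
Start: joints at [65.833, 26.786, -0.665, 91.828, 0.344, 61.387, -3.226], TCP at [240.334, -603.944, 231.29] pointing down, gripper open.
Joint ranges: [-144.91, 144.91], [-17.63, 115.5], [-89.93, 88.59], [15.96, 139.68], [-74.01, 254.01], [8.47, 105.57], [-167.45, 167.45]. Speed limits (degrees/s): [147.25, 147.25, 180, 180, 180, 180, 180].

## Interface

Orientations are given as [roll, pitch, yaw] about the fixed x, y, z axes, in that order (R = Rz(yaw) Ry(pitch) Rx(roll)).
In Python, from workcell import robot, viewer, job gives the robot as it stands.
- The arm moves only by the tool drive_tool, never from a script. Its argument "moves" is a list of rows, each an object with "fingers": the finger opening in cm, from 0 to 8.54; "translation": the shift along the world's x, y, z in cm, a list of three; "spin": the turn about the world's z in degrees. A call has 1 to 5 rows; each row shifts and turns the commanded pose from where the row before left it; what a row does not reach is not made up. A row lasts 1/8 s, in which the tool goes at most 62.5 mm and 10.7 degrees, less where a joint would pass 70% of its speed; a pose out of reach is approached as far as the arm can. A call is refused whole if a number of a shift passes 6.25 or a number of a turn 10.7, either way. A call with a gripper value outside its range is refused whole. The fingers move at their own pace and stop on an object; the grip force is fixed at half the most. Time passes only in rows, so rows that do not move let the fingers close. It gives the time, the measured TCP pose, the force, the opening and the grip force at its end, in the units of the state.
- robot.get_state(): the state, without advancing time (a new reading comes with each control period).
- viewer.snapshot(name): name is "scene" or "top" or "wrist"; returns a dict with "frame" (480x640x3 uint8, red, green, blue), "K" (3x3 intrinsics, pixels), "distortion" ([k1, k2, p1, p2, k3] as OpenCV has them; the pictures are not rectified), "cam_to_world" (4x4, takes a point from camera to world coordinates). Camera axes: x right, y down, z forward; pixel columns grow to the right and rows downward; lengths in mm; the calibration is good to about 2 mm. A picture is of the moment at which its call begins. There is no depth.
- job.finish_job(): hands the job in; it is judged then, once.
The state is a dict: "t": time; "q": joint angles; "joint_vel": joint speeds; "effort": joint torques, N m; "ee_pos": TCP position; "eef_rot": TCP orientation; "contact_force": force on the tool from outside, world axes, zero at the start; "moment": the same for the moment, N m; "gripper_width": finger opening in mm; "gripper_force": force on a finger pad.
Only numpy, scipy, OpenCV 4.12 (cv2) and the standard library are available. Lean on these libraries where they do the work, as an engineer would, in place of code of your own. Each camera call takes 0.05 s, during which the arm holds its last target. There are 200 camera calls.

## Working session

There is one attempt and no reset: what is moved stays moved. The work goes in short steps, Python scripts to look and compute and a tool call to move; the robot and the scene stay as the last step left them, time stands still between calls to the robot, and variables do not carry over. Pictures are saved under pics/ and viewed, at most 10 in all, crops included, and the job is handed in when it is done.

Besides the shell and the picture viewer there is one more tool, called after ">>>" as a command line: name --argument value ..., lists and objects as JSON in quotes. drive_tool: Moves the arm, as the interface text tells. Its arguments: {"type":"object","properties":{"moves":{"type":"array"}},"required":["moves"]}

```bash
ls; mkdir -p pics
python3 - <<'E'
from workcell import robot, viewer, job
import cv2,numpy as np
print(robot.get_state())
for n in("scene","top"):
    s=viewer.snapshot(n); cv2.imwrite(f"pics/{n}0.png",s["frame"][:,:,::-1])
    print(n,s["K"],s["distortion"],np.round(s["cam_to_world"],3).tolist())
E
```

```text
pics
{'t': 0.0, 'q': array([65.83333794, 26.83546958, -0.66293258, 91.88066625,  0.34411671,
       61.38580879, -3.22574896]), 'joint_vel': array([-0.10942256, -0.0022046 ,  0.01821457, -0.04884199, -0.02231669,
       -0.02536937, -0.01125532]), 'effort': array([ 4.79294631e-04, -5.32386982e+01,  2.13631784e-02, -2.51304424e+01,
        1.14229371e-02,  7.71187304e-03, -1.19427378e-05]), 'ee_pos': array([ 240.08003111, -603.44685538,  230.3461549 ]), 'eef_rot': array([-1.79900330e+02,  8.15843742e-03,  2.16977914e+01]), 'contact_force': array([-0.31405923, -0.56645141,  0.07400657]), 'moment': array([ 0.03256124,  0.03731124, -0.02613869]), 'gripper_force': 0.0, 'gripper_width': 85.09228790847591}
scene [[519.65529112   0.         313.21355854]
 [  0.         519.65529112 243.43918001]
 [  0.           0.           1.        ]] [0.01963188 0.         0.         0.         0.        ] [[-0.538, -0.494, 0.683, -351.265], [-0.843, 0.326, -0.428, 394.15], [-0.011, -0.806, -0.591, 723.014], [0.0, 0.0, 0.0, 1.0]]
top [[461.35908353   0.         316.21516345]
 [  0.         461.35908353 244.92364056]
 [  0.           0.           1.        ]] [-0.09530325  0.          0.          0.          0.        ] [[0.01, -0.995, 0.096, 326.45], [-1.0, -0.01, -0.003, -53.828], [0.004, -0.096, -0.995, 973.187], [0.0, 0.0, 0.0, 1.0]]
```

View pics/top0.png

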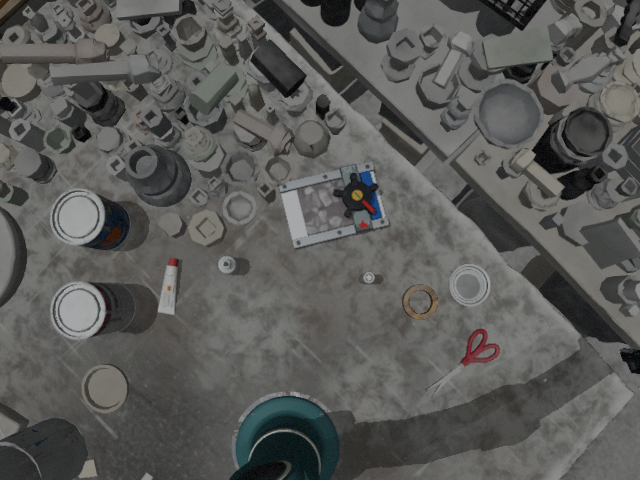

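View pics/scene0.png

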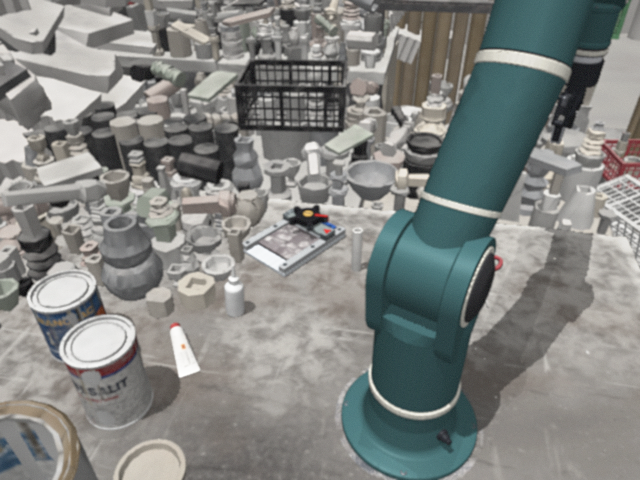

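```bash
cat > h.py <<'E'
import numpy as np,cv2
from workcell import robot,viewer
def px(s,P):
    T=np.linalg.inv(s["cam_to_world"]);P=np.atleast_2d(np.float64(P))
    return cv2.projectPoints(P,cv2.Rodrigues(T[:3,:3])[0],T[:3,3],s["K"],np.array(s["distortion"]))[0][:,0]
def ray(s,uv,z):
    u=cv2.undistortPoints(np.float64(uv).reshape(-1,1,2),s["K"],np.array(s["distortion"]))[:,0]
    C=s["cam_to_world"];d=np.c_[u,np.ones(len(u))]@C[:3,:3].T
    return C[:3,3]+d*((z-C[2,3])/d[:,2])[:,None]
def crop(s,x,y,w,h,k,f):
    cv2.imwrite(f,cv2.resize(s["frame"][y:y+h,x:x+w,::-1],None,fx=k,fy=k,interpolation=cv2.INTER_CUBIC))
E
python3 - <<'E'
from h import *
s=viewer.snapshot("top"); crop(s,270,155,130,100,6,"pics/c1.png")
E
```

```text
(no output)
```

View pics/c1.png

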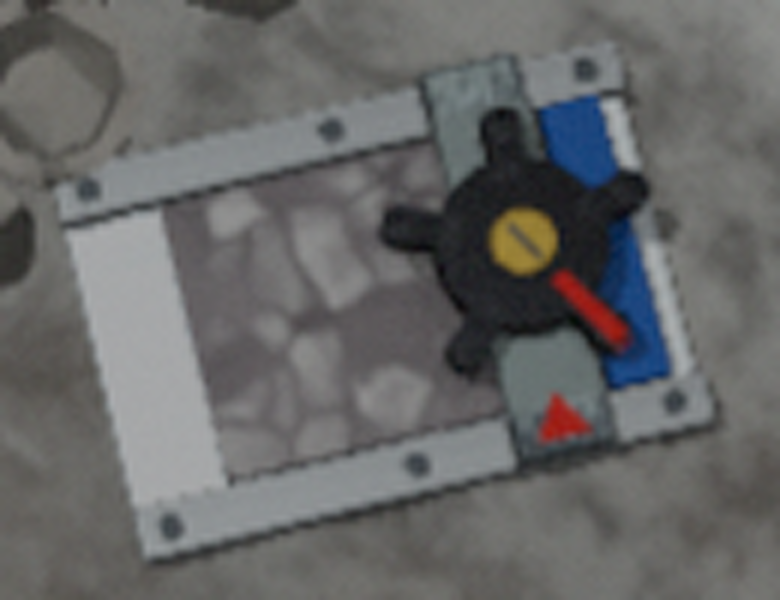

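```bash
cat >> h.py <<'E'
def jig2w(p,P):
    P=np.atleast_2d(np.float64(P));c,s_=np.cos(p[2]),np.sin(p[2])
    return np.c_[p[0]+c*P[:,0]-s_*P[:,1],p[1]+s_*P[:,0]+c*P[:,1],P[:,2]]
E
python3 - <<'E'
from h import *
from scipy.optimize import least_squares
s=viewer.snapshot("top")
c=np.array([[55,185],[145,560],[715,415],[622,42],[557,393],[523,240]])/6+[270,155]-.4
J=[[70,150,22],[-70,150,22],[-70,-55,22],[70,-55,22],[-52,0,41],[0,0,65]]
r=least_squares(lambda p:(px(s,jig2w(p,J))-c).ravel(),[500,-100,0.2])
print(r.x,np.degrees(r.x[2]),r.fun.reshape(-1,2).round(1))
p=r.x
# red lobe angle
C=ray(s,c[5:6],65)[0]; R=ray(s,np.array([[628,345]])/6+[269.6,154.6],61)[0]; print(C,R,np.linalg.norm(R-C)) 
for a in np.arange(0,80,5):
    t=np.radians(a)+np.pi; z=60+a/60
    u=px(s,jig2w(p,[[41*np.cos(t),41*np.sin(t),z]]))[0]; print(a,((u-[269.6,154.6])*6).round(),end=' ')
# tile trailing edge
e=np.array([[162,205],[225,482]])/6+[269.6,154.6]
w=ray(s,e,19); d=w[:,:2]-p[:2];cc,ss=np.cos(p[2]),np.sin(p[2]);print("\ntile edge jig",d@np.array([[cc,-ss],[ss,cc]]))
for n,uv,z in [("bottle",(227,265),100),("core",(369,278),105),("stonering",(420,301),8),("tube",(170,285),15)]: print(n,ray(s,[uv],z)[0].round())
E
```

```text
[ 5.16569267e+02 -1.37621569e+02  2.57791116e-01] 14.770342958652714 [[-0.7 -1.4]
 [ 0.2  0.4]
 [ 0.7  0.6]
 [-1.2 -0.6]
 [ 0.3  1. ]
 [ 0.6 -0.2]]
[ 516.24569191 -136.40696644   65.        ] [ 481.84166459 -171.93246178   61.        ] 49.615500753056374
0 [556. 359.] 5 [567. 356.] 10 [577. 352.] 15 [586. 347.] 20 [595. 342.] 25 [604. 336.] 30 [612. 328.] 35 [619. 321.] 40 [625. 312.] 45 [631. 304.] 50 [636. 294.] 55 [640. 285.] 60 [643. 275.] 65 [646. 264.] 70 [647. 254.] 75 [648. 243.] 
tile edge jig [[ 51.25986561 114.51173258]
 [-49.11236012 116.88181275]]
bottle [371. 113. 100.]
core [ 349. -156.  105.]
stonering [ 304. -275.    8.]
tube [332. 248.  15.]
```

>>> drive_tool --moves '[{"fingers": 0,"translation": [2.7,4.1,0],"spin": -3},{"fingers": 0,"translation": [2.7,4.1,0],"spin": -3},{"fingers": 0,"translation": [2.7,4.1,0],"spin": -3},{"fingers": 0,"translation": [2.7,4.1,0],"spin": -3},{"fingers": 0,"translation": [2.7,4.1,0],"spin": -3}]'

```text
t: 0.82
ee_pos: [376.0, -397.5, 231.3]
eef_rot: [180.0, -0.0, 6.6]
contact_force: [0.7, -0.5, 0.1]
gripper_width: 0.3
gripper_force: 0.0
```

>>> drive_tool --moves '[{"fingers": 0,"translation": [2.7,4.1,-1],"spin": -3},{"fingers": 0,"translation": [2.7,4.1,-2],"spin": -3},{"fingers": 0,"translation": [2.7,4.1,-3],"spin": -3},{"fingers": 0,"translation": [2.7,4.1,-3],"spin": -3},{"fingers": 0,"translation": [2.7,4.1,-1],"spin": -3}]'

```text
t: 1.45
ee_pos: [509.8, -192.3, 129.3]
eef_rot: [-180.0, 0.2, -8.4]
contact_force: [-0.2, -0.7, 0.7]
gripper_width: -0.1
gripper_force: 0.0
```

>>> drive_tool --moves '[{"fingers": 0,"translation": [0,0,0],"spin": 0},{"fingers": 0,"translation": [0,0,0],"spin": 0}]'

```text
t: 1.7
ee_pos: [510.1, -194.4, 131.2]
eef_rot: [180.0, 0.0, -8.3]
contact_force: [-0.5, -0.3, -0.2]
gripper_width: 0.0
gripper_force: 0.0
```

Run:
```python
from h import *
s=viewer.snapshot("wrist"); a=s["frame"]; s2=viewer.snapshot("top")
cv2.imwrite("pics/w1.png",np.vstack([cv2.resize(x[:,:,::-1],(400,300)) for x in(a,)]+[cv2.resize(s2["frame"][155:255,270:400,::-1],(400,300),interpolation=2)]))
```

```text
(no output)
```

View pics/w1.png

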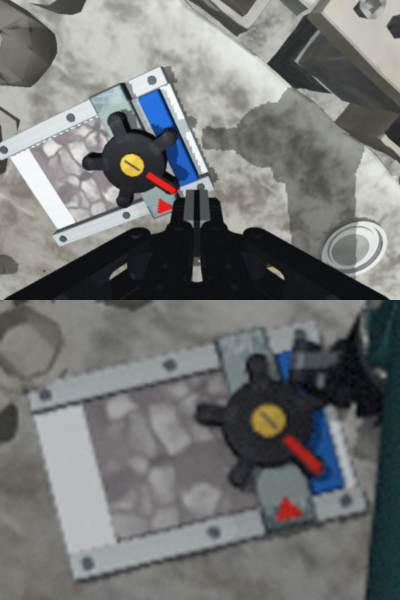

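Wrist view: button at (211,261), arrow ≈(264,326), red lobe end ≈(283,309) in full pixels. I'll check the pose against it.

Run:
```python
from h import *
s=viewer.snapshot("wrist")
crop(s,100,150,260,200,3,"pics/w2.png")
f=s["frame"].astype(int); 
def cen(m): 
    n,l,st,c=cv2.connectedComponentsWithStats(m.astype(np.uint8)); return [(st[i,4],c[i].round(1)) for i in range(1,n) if st[i,4]>30]
R,G,B=f[...,0],f[...,1],f[...,2]
y=cen((R>130)&(G>90)&(B<90)); r=cen((R>120)&(G<60)&(B<70)); print(y,r)
for a,c in y: print("btn",ray(s,[c],63)[0])
for a,c in r: print("red",ray(s,[c],60.5)[0],ray(s,[c],41)[0])
```

```text
[(np.int32(965), array([208.8, 263.7]))] [(np.int32(562), array([254.8, 292. ])), (np.int32(312), array([259.9, 330.4]))]
btn [ 517.43196005 -137.07112154   63.        ]
red [ 495.53725126 -158.89559838   60.5       ] [ 487.15223029 -154.48927507   41.        ]
red [ 470.20770097 -157.04187172   60.5       ] [ 459.51428354 -152.46660993   41.        ]
```

>>> drive_tool --moves '[{"fingers": 0,"translation": [-0.1,0.5,-2],"spin": 0},{"fingers": 0,"translation": [0,0,-3],"spin": 0},{"fingers": 0,"translation": [0,0,-2],"spin": 0},{"fingers": 0,"translation": [0,0,-1],"spin": 0},{"fingers": 0,"translation": [0,0,0],"spin": 0}]'

```text
t: 2.48
ee_pos: [508.9, -189.6, 51.1]
eef_rot: [180.0, 0.0, -8.4]
contact_force: [-0.4, 0.3, 0.6]
gripper_width: 0.1
gripper_force: 0.0
```

Run:
```python
import numpy as np
# orbit waypoints r=52 18deg steps, cm deltas from angle a0=261
c=np.array([51.7,-13.73]);a=np.radians(261+18*np.arange(0,41))
w=5.2*np.c_[np.cos(a),np.sin(a)]
d=np.diff(w,axis=0).round(2)
for i in range(20): print(261+18*(i+1),d[i].tolist(),(w[i+1]+c).round(2))
```

```text
279 [1.63, -0.0] [ 52.51 -18.87]
297 [1.55, 0.5] [ 54.06 -18.36]
315 [1.32, 0.96] [ 55.38 -17.41]
333 [0.96, 1.32] [ 56.33 -16.09]
351 [0.5, 1.55] [ 56.84 -14.54]
369 [0.0, 1.63] [ 56.84 -12.92]
387 [-0.5, 1.55] [ 56.33 -11.37]
405 [-0.96, 1.32] [ 55.38 -10.05]
423 [-1.32, 0.96] [54.06 -9.1 ]
441 [-1.55, 0.5] [52.51 -8.59]
459 [-1.63, 0.0] [50.89 -8.59]
477 [-1.55, -0.5] [49.34 -9.1 ]
495 [-1.32, -0.96] [ 48.02 -10.05]
513 [-0.96, -1.32] [ 47.07 -11.37]
531 [-0.5, -1.55] [ 46.56 -12.92]
549 [0.0, -1.63] [ 46.56 -14.54]
567 [0.5, -1.55] [ 47.07 -16.09]
585 [0.96, -1.32] [ 48.02 -17.41]
603 [1.32, -0.96] [ 49.34 -18.36]
621 [1.55, -0.5] [ 50.89 -18.87]
```

>>> drive_tool --moves '[{"fingers": 0,"translation": [1.57,0.2,0],"spin": 0},{"fingers": 0,"translation": [1.49,0.48,0],"spin": 0},{"fingers": 0,"translation": [1.27,0.92,0],"spin": 0},{"fingers": 0,"translation": [0.92,1.27,0.1],"spin": 0},{"fingers": 0,"translation": [0.48,1.49,0],"spin": 0}]'

```text
t: 3.1
ee_pos: [567.8, -144.5, 52.5]
eef_rot: [180.0, -0.1, -8.3]
contact_force: [-0.2, -2.3, 0.3]
gripper_width: -0.1
gripper_force: 1.1
```

>>> drive_tool --moves '[{"fingers": 0,"translation": [0,1.56,0],"spin": 0},{"fingers": 0,"translation": [-0.48,1.49,0],"spin": 0},{"fingers": 0,"translation": [-0.92,1.27,0],"spin": 0},{"fingers": 0,"translation": [-1.27,0.92,0.1],"spin": 0},{"fingers": 0,"translation": [-1.49,0.48,0],"spin": 0}]'

```text
t: 3.72
ee_pos: [524.6, -87.0, 53.7]
eef_rot: [-180.0, -0.1, -8.3]
contact_force: [3.6, 0.3, 0.9]
gripper_width: -0.1
gripper_force: 1.2
```

>>> drive_tool --moves '[{"fingers": 0,"translation": [-1.56,0,0],"spin": 0},{"fingers": 0,"translation": [-1.49,-0.48,0],"spin": 0},{"fingers": 0,"translation": [-1.27,-0.92,0],"spin": 0},{"fingers": 0,"translation": [-0.92,-1.27,0.1],"spin": 0},{"fingers": 0,"translation": [-0.48,-1.49,0],"spin": 0}]'

```text
t: 4.35
ee_pos: [465.7, -130.6, 53.9]
eef_rot: [-180.0, 0.2, -8.3]
contact_force: [0.2, 2.2, -2.0]
gripper_width: 0.1
gripper_force: 1.5
```

>>> drive_tool --moves '[{"fingers": 0,"translation": [0,-1.56,0],"spin": 0},{"fingers": 0,"translation": [0.48,-1.49,0],"spin": 0},{"fingers": 0,"translation": [0.92,-1.27,0],"spin": 0},{"fingers": 0,"translation": [1.27,-0.92,0.1],"spin": 0},{"fingers": 0,"translation": [1.49,-0.48,0],"spin": 0}]'

```text
t: 4.97
ee_pos: [510.3, -188.3, 55.3]
eef_rot: [180.0, 0.0, -8.4]
contact_force: [-4.2, 1.9, -1.0]
gripper_width: 0.2
gripper_force: 2.0
```

>>> drive_tool --moves '[{"fingers": 0,"translation": [1.56,0,0],"spin": 0},{"fingers": 0,"translation": [1.49,0.48,0],"spin": 0},{"fingers": 0,"translation": [1.27,0.92,0],"spin": 0},{"fingers": 0,"translation": [0.92,1.27,0.1],"spin": 0},{"fingers": 0,"translation": [0.48,1.49,0],"spin": 0}]'

```text
t: 5.6
ee_pos: [568.1, -144.5, 56.6]
eef_rot: [180.0, -0.1, -8.3]
contact_force: [1.5, -2.5, -0.0]
gripper_width: -0.3
gripper_force: 1.1
```

>>> drive_tool --moves '[{"fingers": 0,"translation": [0,1.56,0],"spin": 0},{"fingers": 0,"translation": [-0.48,1.49,0],"spin": 0},{"fingers": 0,"translation": [-0.92,1.27,0],"spin": 0},{"fingers": 0,"translation": [-1.27,0.92,0.1],"spin": 0},{"fingers": 0,"translation": [-1.49,0.48,0],"spin": 0}]'

```text
t: 6.22
ee_pos: [524.6, -87.0, 57.7]
eef_rot: [-180.0, -0.1, -8.3]
contact_force: [2.4, -0.4, 1.4]
gripper_width: 0.1
gripper_force: 1.2
```

Run:
```python
from h import *
s=viewer.snapshot("wrist"); a=s["frame"]; s2=viewer.snapshot("top")
cv2.imwrite("pics/w3.png",np.vstack([cv2.resize(x[:,:,::-1],(400,300)) for x in(a,)]+[cv2.resize(s2["frame"][155:255,270:400,::-1],(400,300),interpolation=2)]))
```

```text
(no output)
```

View pics/w3.png

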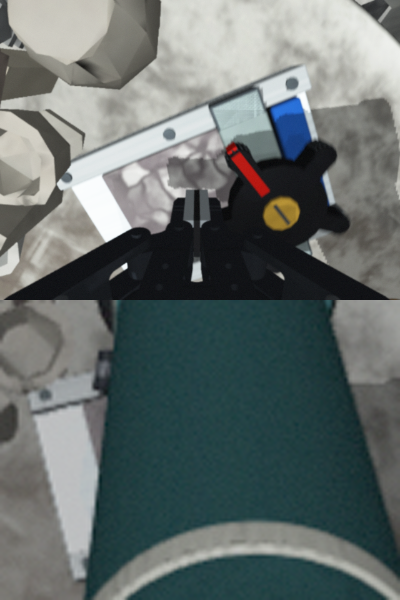

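```bash
cat >> h.py <<'E'
def red(turn):
    s=viewer.snapshot("wrist");f=s["frame"].astype(int);R,G,B=f[...,0],f[...,1],f[...,2]
    for nm,m,z in [("btn",(R>130)&(G>90)&(B<90),63+6*turn),("red",(R>120)&(G<60)&(B<70),60.5+6*turn)]:
        n,l,st,c=cv2.connectedComponentsWithStats(m.astype(np.uint8))
        for i in range(1,n):
            if st[i,4]>40:
                w=ray(s,[c[i]],z)[0]; d=w[:2]-[517.2,-137.2]
                print(nm,st[i,4],w.round(1),"r",np.hypot(*d).round(1),"phi",((np.degrees(np.arctan2(d[1],d[0]))-194.8)%360).round(1))
    return s
E
python3 - <<'E'
from h import *
red(1.55)
E
```

```text
btn 1965 [ 518.2 -137.2   72.3] r 1.0 phi 166.2
red 75 [ 558.4 -109.5   69.8] r 49.6 phi 199.1
red 1391 [ 543.6 -119.4   69.8] r 31.8 phi 199.3
```

>>> drive_tool --moves '[{"fingers": 0,"translation": [-1.56,0,0],"spin": 0},{"fingers": 0,"translation": [-1.49,-0.48,0],"spin": 0},{"fingers": 0,"translation": [-1.27,-0.92,0],"spin": 0},{"fingers": 0,"translation": [-0.92,-1.27,0.1],"spin": 0},{"fingers": 0,"translation": [-0.48,-1.49,0],"spin": 0}]'

```text
t: 7.0
ee_pos: [465.6, -130.5, 57.9]
eef_rot: [-180.0, 0.2, -8.3]
contact_force: [0.3, 3.2, -1.5]
gripper_width: -0.0
gripper_force: 1.5
```

>>> drive_tool --moves '[{"fingers": 0,"translation": [0,-1.56,0],"spin": 0},{"fingers": 0,"translation": [0.48,-1.49,0],"spin": 0},{"fingers": 0,"translation": [0.46,-0.64,0],"spin": 0},{"fingers": 0,"translation": [0,0,0],"spin": 0}]'

```text
t: 7.5
ee_pos: [477.5, -168.1, 58.1]
eef_rot: [179.9, -0.0, -8.4]
contact_force: [-1.0, 0.4, 0.6]
gripper_width: -0.0
gripper_force: 0.6
```

Run:
```python
from h import *
s=red(1.95); cv2.imwrite("pics/w4.png",s["frame"][:,:,::-1])
```

```text
btn 378 [ 517.5 -138.2   74.7] r 1.1 phi 91.7
red 1300 [ 488.2 -128.8   72.2] r 30.2 phi 329.0
```

View pics/w4.png

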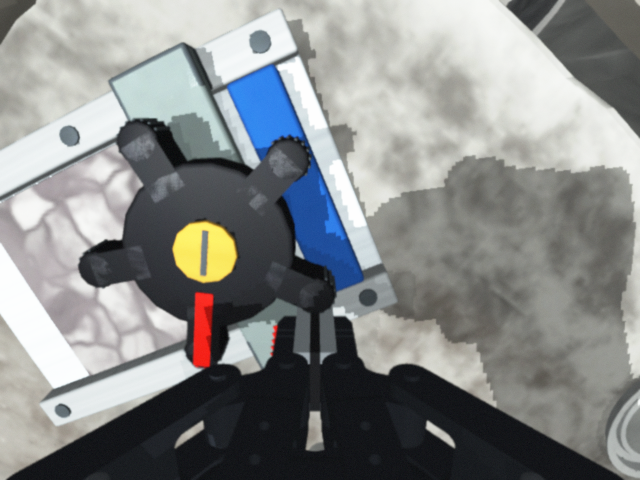

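>>> drive_tool --moves '[{"fingers": 0,"translation": [0.43,-0.47,0],"spin": 0},{"fingers": 0,"translation": [0.43,-0.42,0],"spin": 0},{"fingers": 0,"translation": [0.53,-0.35,0],"spin": 0},{"fingers": 0,"translation": [0.53,-0.28,0],"spin": 0},{"fingers": 0,"translation": [0,0,0],"spin": 0}]'

```text
t: 8.18
ee_pos: [497.3, -182.3, 58.3]
eef_rot: [180.0, -0.1, -8.3]
contact_force: [0.3, 1.2, -0.5]
gripper_width: 0.1
gripper_force: 0.1
```

Run:
```python
from h import *
red(2)
```

```text
btn 1460 [ 515.4 -137.9   75. ] r 2.0 phi 5.2
red 393 [ 497.4 -142.4   72.5] r 20.5 phi 359.9
```

>>> drive_tool --moves '[{"fingers": 0,"translation": [-0.3,0.1,0],"spin": 0},{"fingers": 0,"translation": [0,0,2],"spin": 0},{"fingers": 0,"translation": [0,0,4],"spin": 0},{"fingers": 0,"translation": [-1,-4,4],"spin": 0},{"fingers": 0,"translation": [-1,-4,0],"spin": 0}]'

```text
t: 8.85
ee_pos: [475.7, -262.6, 162.1]
eef_rot: [179.8, -0.5, -8.2]
contact_force: [0.2, -0.6, -0.7]
gripper_width: 0.4
gripper_force: 0.0
```

>>> drive_tool --moves '[{"fingers": 0,"translation": [0,0,0],"spin": 0},{"fingers": 0,"translation": [0,0,0],"spin": 0}]'

```text
t: 9.1
ee_pos: [473.4, -260.2, 158.1]
eef_rot: [-180.0, 0.0, -8.3]
contact_force: [0.5, 0.7, 0.8]
gripper_width: 0.1
gripper_force: 0.0
```

Run:
```python
from h import *
s=red(2); cv2.imwrite("pics/w5.png",s["frame"][:,:,::-1])
```

```text
btn 897 [ 517.4 -137.3   75. ] r 0.3 phi 135.9
red 521 [ 487.6 -145.1   72.5] r 30.6 phi 0.2
red 221 [ 470.6 -166.8   72.5] r 55.2 phi 17.7
```

View pics/w5.png

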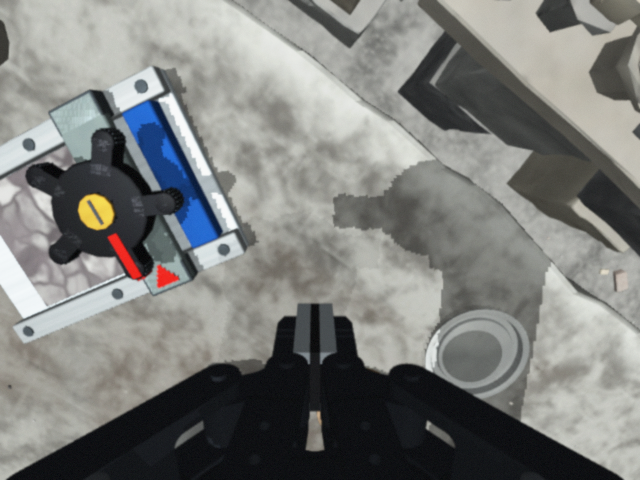

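>>> drive_tool --moves '[{"fingers": 0,"translation": [0.1,4.4,0],"spin": 4},{"fingers": 0,"translation": [0.1,4.4,0],"spin": 4},{"fingers": 0,"translation": [0.1,4.4,0],"spin": 4},{"fingers": 0,"translation": [0.1,4.4,0],"spin": 4},{"fingers": 0,"translation": [0.1,4.4,0],"spin": 4}]'

```text
t: 9.78
ee_pos: [478.2, -37.9, 158.1]
eef_rot: [-180.0, 0.0, 12.0]
contact_force: [0.7, -0.3, -0.7]
gripper_width: 0.0
gripper_force: 0.0
```

>>> drive_tool --moves '[{"fingers": 0,"translation": [0.2,4.4,-2],"spin": 3},{"fingers": 0,"translation": [0,0,-3],"spin": 0},{"fingers": 0,"translation": [0,0,-1],"spin": 0},{"fingers": 0,"translation": [0,0,0],"spin": 0},{"fingers": 0,"translation": [0,0,0],"spin": 0}]'

```text
t: 10.4
ee_pos: [481.1, 2.9, 99.1]
eef_rot: [180.0, -0.1, 14.7]
contact_force: [-0.7, 0.1, 0.9]
gripper_width: -0.2
gripper_force: 0.0
```

Run:
```python
from h import *
s=viewer.snapshot("wrist"); cv2.imwrite("pics/w6.png",s["frame"][:,:,::-1]); st=robot.get_state();print(st["ee_pos"],st["eef_rot"])
```

```text
[481.14754671   2.8247455   99.16543198] [ 1.79968677e+02 -9.10714309e-02  1.46523665e+01]
```

View pics/w6.png

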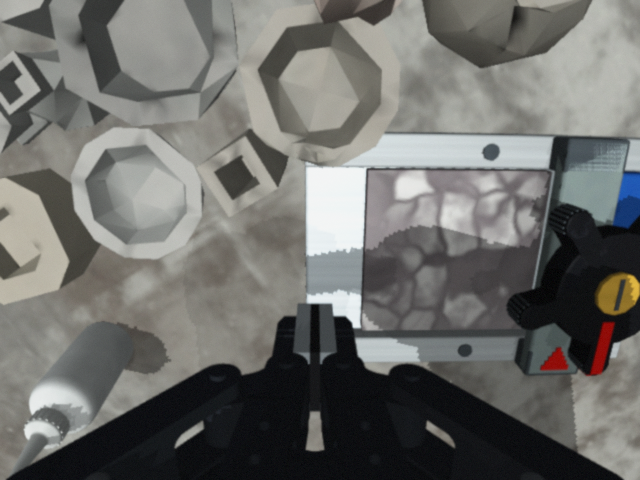

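```bash
cat >> h.py <<'E'
def w2j(w):
    d=np.atleast_2d(w)[:,:2]-[517.2,-137.2];c,s_=np.cos(.258),np.sin(.258);return (d@np.array([[c,-s_],[s_,c]])).round(1)
E
python3 - <<'E'
from h import *
s=viewer.snapshot("wrist")
print(w2j(ray(s,[[367,169],[360,330]],19)), w2j(ray(s,[[305,165]],10)))
E
```

```text
[[ 51.2 115.3]
 [-48.8 115.8]] [[ 52.3 149.7]]
```

>>> drive_tool --moves '[{"fingers": 0,"translation": [0,0,-4],"spin": 0},{"fingers": 0,"translation": [0,0,-3],"spin": 0},{"fingers": 0,"translation": [0,0,-1],"spin": 0},{"fingers": 0,"translation": [0,0,-0.4],"spin": 0},{"fingers": 0,"translation": [0,0,0],"spin": 0}]'

```text
t: 11.12
ee_pos: [481.1, 3.2, 15.0]
eef_rot: [180.0, -0.1, 14.7]
contact_force: [0.3, -0.0, -0.6]
gripper_width: -0.2
gripper_force: 0.0
```

>>> drive_tool --moves '[{"fingers": 0,"translation": [0.2,-0.77,-0.1],"spin": 0},{"fingers": 0,"translation": [0.2,-0.77,0],"spin": 0},{"fingers": 0,"translation": [0.13,-0.48,0],"spin": 0},{"fingers": 0,"translation": [0.13,-0.48,0],"spin": 0},{"fingers": 0,"translation": [0.13,-0.48,0],"spin": 0}]'

```text
t: 11.75
ee_pos: [488.4, -26.5, 13.4]
eef_rot: [-180.0, -0.0, 14.7]
contact_force: [-0.1, 2.1, 1.1]
gripper_width: -0.4
gripper_force: 0.9
```

>>> drive_tool --moves '[{"fingers": 0,"translation": [0.1,-0.39,0],"spin": 0},{"fingers": 0,"translation": [0.1,-0.39,0],"spin": 0},{"fingers": 0,"translation": [0.1,-0.39,0],"spin": 0}]'

```text
t: 12.12
ee_pos: [491.4, -38.4, 13.3]
eef_rot: [-180.0, 0.0, 14.7]
contact_force: [-0.7, 1.1, 1.3]
gripper_width: -0.4
gripper_force: 0.9
```

Run:
```python
from h import *
s=viewer.snapshot("wrist"); cv2.imwrite("pics/w7.png",s["frame"][:,:,::-1]); print(w2j(robot.get_state()["ee_pos"]))
```

```text
[[  0.2 101.3]]
```

View pics/w7.png

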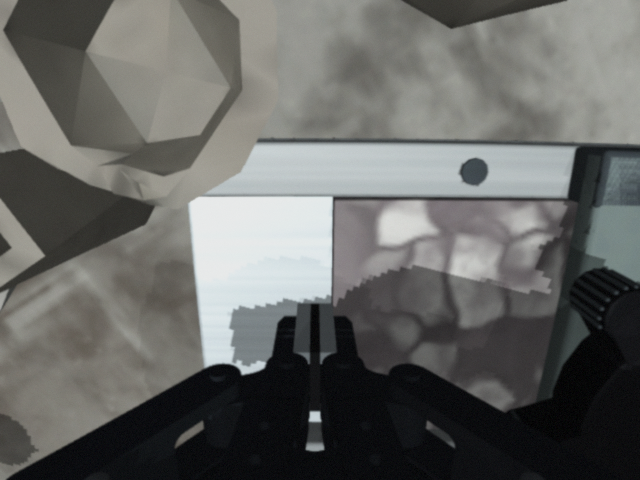

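>>> drive_tool --moves '[{"fingers": 0,"translation": [0.08,-0.29,0],"spin": 0},{"fingers": 0,"translation": [0.08,-0.29,0],"spin": 0},{"fingers": 0,"translation": [0.05,-0.2,0],"spin": 0}]'

```text
t: 12.55
ee_pos: [493.5, -46.4, 13.3]
eef_rot: [180.0, 0.0, 14.7]
contact_force: [0.2, 1.1, 1.3]
gripper_width: 0.3
gripper_force: 0.7
```

Run:
```python
from h import *
s=viewer.snapshot("wrist"); g=s["frame"].sum(2)[220:250].mean(0); x=250+np.argmin(np.diff(g[250:420:1])); print(x,w2j(ray(s,[[x+.5,235]],19)),w2j(robot.get_state()["ee_pos"]))
```

```text
331 [[38.1 87.6]] [[ 0.2 93.6]]
```

Edge at 87.6; about 4.6 mm remain.

>>> drive_tool --moves '[{"fingers": 0,"translation": [0.04,-0.15,0],"spin": 0},{"fingers": 0,"translation": [0.04,-0.15,0],"spin": 0},{"fingers": 0,"translation": [0.03,-0.1,0],"spin": 0},{"fingers": 0,"translation": [0,0,0],"spin": 0}]'

```text
t: 13.1
ee_pos: [494.6, -50.2, 13.3]
eef_rot: [180.0, -0.0, 14.7]
contact_force: [0.1, 2.2, 0.0]
gripper_width: -0.5
gripper_force: 0.5
```

>>> drive_tool --moves '[{"fingers": 0,"translation": [0.03,-0.1,0],"spin": 0},{"fingers": 0,"translation": [0,0,0],"spin": 0}]'

```text
t: 13.35
ee_pos: [494.8, -50.3, 13.3]
eef_rot: [-180.0, -0.0, 14.7]
contact_force: [-0.9, 4.1, -0.8]
gripper_width: 0.3
gripper_force: 2.2
```

>>> drive_tool --moves '[{"fingers": 0,"translation": [0.03,-0.1,0],"spin": 0},{"fingers": 0,"translation": [0,0,0],"spin": 0}]'

```text
t: 13.6
ee_pos: [494.8, -50.4, 13.2]
eef_rot: [-179.9, 0.0, 14.8]
contact_force: [-1.4, 6.8, 0.6]
gripper_width: 0.1
gripper_force: 3.6
```

>>> drive_tool --moves '[{"fingers": 0,"translation": [0.02,-0.1,0],"spin": 0},{"fingers": 0,"translation": [0,0,0],"spin": 0}]'

```text
t: 13.85
ee_pos: [494.8, -50.5, 13.2]
eef_rot: [-179.8, 0.0, 14.8]
contact_force: [-1.5, 9.1, 0.7]
gripper_width: 0.1
gripper_force: 4.7
```

Run:
```python
from h import *
s=viewer.snapshot("wrist"); g=s["frame"].sum(2)[220:250].mean(0); x=250+np.argmin(np.diff(g[250:420:1])); print(x,w2j(ray(s,[[x+.5,235]],19)),w2j(robot.get_state()["ee_pos"]))
```

```text
331 [[38.4 83.3]] [[ 0.5 89.6]]
```

>>> drive_tool --moves '[{"fingers": 0,"translation": [-0.2,0.7,0],"spin": 0},{"fingers": 0,"translation": [-0.4,1.5,0],"spin": 0},{"fingers": 0,"translation": [0,0,4],"spin": 0},{"fingers": 0,"translation": [0,0,5],"spin": 0},{"fingers": 0,"translation": [-0.8,3,3],"spin": 0}]'

```text
t: 14.52
ee_pos: [482.5, -2.6, 135.5]
eef_rot: [179.9, -0.2, 14.4]
contact_force: [0.5, 1.6, -0.3]
gripper_width: -0.2
gripper_force: 0.0
```

>>> drive_tool --moves '[{"fingers": 0,"translation": [0,0,2],"spin": 0},{"fingers": 0,"translation": [0,0,0],"spin": 0},{"fingers": 0,"translation": [0,0,0],"spin": 0}]'

```text
t: 14.9
ee_pos: [480.7, -1.5, 152.5]
eef_rot: [180.0, 0.1, 14.7]
contact_force: [0.7, -1.0, -0.1]
gripper_width: -0.1
gripper_force: 0.0
```

Run:
```python
from h import *
s=red(2); cv2.imwrite("pics/w8.png",s["frame"][:,:,::-1])
```

```text
btn 714 [ 518.3 -136.6   75. ] r 1.3 phi 194.4
red 358 [ 488.  -145.7   72.5] r 30.4 phi 1.4
red 237 [ 472.  -131.3   72.5] r 45.6 phi 337.7
```

View pics/w8.png

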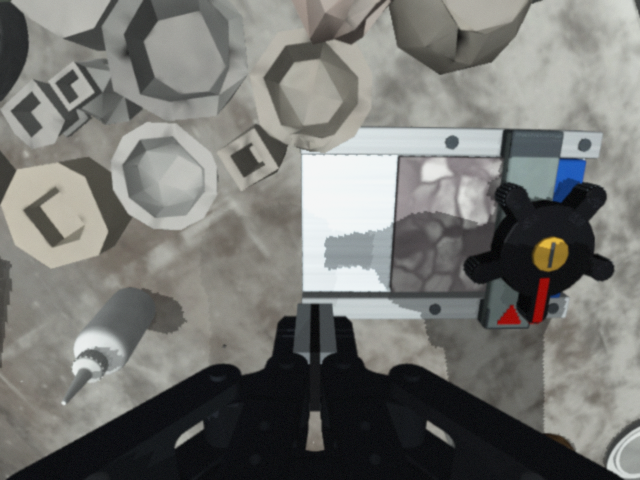

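Tile edge runs (398,155)–(392,292), ring red lobe at the arrow; I'll check the edge's squareness.

Run:
```python
from h import *
s=viewer.snapshot("wrist"); g=s["frame"].astype(int).sum(2)
pts=[]
for r in list(range(162,205,3))+list(range(275,291,3)):
    x=380+np.argmin(np.diff(g[r-1:r+2].mean(0)[380:412])); pts.append([x+.5,r])
w=w2j(ray(s,pts,19)); k=np.polyfit(w[:,0],w[:,1],1); print(k,np.degrees(k[0]),np.polyval(k,[-50,0,50]),np.abs(w[:,1]-np.polyval(k,w[:,0])).max())
b=w2j(ray(s,[[302.5,160],[302.5,285]],10)); print(b)
```

```text
[3.36186178e-04 8.43151447e+01] 0.019262049156285946 [84.29833535 84.31514466 84.33195397] 0.9991758141275824
[[ 47.5 148.7]
 [-47.3 149.6]]
```

```bash
python3 -c "
from workcell import job
print(job.finish_job())"
```

```text
the job is handed in; nothing more can be done
None
```

I rolled the locking ring anticlockwise until its red mark came back to the arrow for the second time (within about 1°), then pushed the tile under the bridge to the end stop. I handed the job in at about 15 s; no verdict came back.

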